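# Ready the lapping machine's belt drive and hold the tensioner back

### The arm

A 6-joint arm with a two-finger parallel gripper is mounted at the origin on the work surface. World frame = base frame: x ahead of the robot, y to its left, z up, the work surface at z = 0. Lengths are in m, angles in rad, forces in N, time in s.
With the tool pointing down it reaches from about 0.375 to 0.9 m from the base axis. Payload 3.1 kg.
Tool frame: the origin (TCP) lies at the very end of the fingers, on their centre line; the grasp point (between the pads) lies 19 mm behind it; z points along the fingers, y is the line along which they close (so a half turn about z gives the same grasp; the last joint's range is limited). The gripper opens to 87 mm and grips with 3 to 60 N. Pads are 19 mm wide; open, the fingers measure 117 mm over their backs; the gripper's body (75 mm by 190 mm) begins 51 mm behind the grasp point.
Start: joints at [0.966, 0.527, 1.433, -0, 1.181, -0.178], TCP at [0.259, 0.569, 0.202] pointing down, gripper open.
Joint ranges: [-3.08, 3.08], [-0.75, 2.2], [0.22, 2.44], [-1.43, 4.57], [0, 2.65], [-2.85, 2.85]. Speed limits (rad/s): [2.79, 2.79, 3.14, 3.14, 3.14, 3.14].

### API

Orientations are given as [roll, pitch, yaw] about the fixed x, y, z axes, in that order (R = Rz(yaw) Ry(pitch) Rx(roll)).
In Python, from cell import status, imaging, r, models gives the robot as it stands. The module is installed in compiled form; this text tells all that it offers.
- The arm moves only by the tool play_rows, never from a script. Its argument "rows" is a list of rows, each an object of numbers: "dx", "dy", "dz": the shift along the tool's x, y, z normalised to -1 to 1, where 1 is 0.4 m; "rx", "ry", "rz": the turn, a rotation vector about the tool's x, y, z normalised to -1 to 1, where 1 is 45 degrees. A call has 1 to 12 rows; each row is the pose to reach, as a shift and turn from the pose commanded when the call began, along the tool's axes at that moment; what a row does not reach only later rows make up. A row lasts 1/8 s, in which the tool goes at most 62.5 mm and 10.7 degrees, less where a joint would pass 70% of its speed; a pose out of reach is approached as far as the arm can. A call with a number of a shift or a turn outside -1 to 1 is refused whole. A call with a gripper value outside its range is refused whole. "gripper" is the closure, from -1 (fully open) to 1 (shut), set as the call begins (left out, the last holds). The fingers move at their own pace and stop on an object; "squeeze" is the grip in N (left out, the last holds). Time passes only in rows, so rows that repeat a pose let the fingers close. It gives the time, the measured TCP pose, the force, the opening and the grip force at its end, in the units of the state.
- status.read_state(): the state, without advancing time (a new reading comes with each control period).
- imaging.read_camera(name): name is "side" or "top"; returns (picture, depth): 384x512x3 uint8, red, green, blue; 384x512 float32, m along the optical axis (not along the pixel's ray), 0 where there is no reading.
- imaging.calibration(name): a dict with "camera_matrix" (3x3 intrinsics, pixels), "distortion" ([k1, k2, p1, p2, k3] as OpenCV has them; the pictures are not rectified), "cam_to_world" (4x4, takes a point from camera to world coordinates). Camera axes: x right, y up, looking along -z (the intrinsics and any distortion apply to the point x, -y, -z); pixel columns grow to the right and rows downward; lengths in m; the calibration is good to about 2 mm. A picture is of the moment at which its call begins. calibration takes no time and is no camera call.
- r.job_done(): hands the job in; it is judged then, once.
Trained networks look in the newest picture that a camera, given by its name, has taken for a name from the list of things; names that differ only in an ending like _2 or _b are one class to them, and where a whole thing is asked for, a point or a joint stands for the part that bears it (a point fixed in the world has none). Each returns a list of dicts, best first, with "p" (0 to 1); they miss things now and then, are a little off and sometimes report something else, mostly with a low value. They report only what shows in the picture. A call takes as long as a camera call. They do not tell look-alikes from the thing itself.
- models.boxes_of(camera, thing): "centre" ([column, row] as shares, 0 to 1, of the picture: columns of its width, rows of its height, amid what is visible of it).
The state is a dict: "time": time; "joints": joint angles; "joint_velocities": joint speeds; "effort": joint torques, N m; "position": TCP position; "tcp_rot": TCP orientation; "wrist_force": force on the tool from outside, world axes, zero at the start; "ft_torque": the same for the moment, N m; "finger_gap": finger opening in m; "gripper_force": force on a finger pad.
Only numpy, scipy, OpenCV 4.12 (cv2) and the standard library are available. Lean on these libraries where they do the work, as an engineer would, in place of code of your own. Each camera call takes 0.05 s, during which the arm holds its last target. There are 200 camera calls.

### The job

Seat the green idler block flat in the dark-walled pocket on the grey drive plate and let go of it; then push the red thumb post so that the sprung tensioner arm swings back well past its ratchet click (the yellow pawl slider is pushed out and jumps home again), and keep holding it compressed there so that a colleague can slip the belt on. Finish while still pressing on the arm: it springs back if released. Leave the other things on the bench undisturbed.

Things in the scene. Friction and masses are not known exactly. Their poses are not given: they have to be found in the camera images.
- drive_plate: Blue-grey base plate of a small lapping machine, 280 (x) x 360 (y) x 12 mm, fixed. Origin: centre of its underside on the bench; -x edge nearest the robot. Offsets below are in its frame. Carries the pocket, the tensioner arm, a steel lapping disc (112 mm diameter, top 63 mm up, at x +80, y +100) and a blue motor (pulley top 56 mm up, at x +85, y -128). Only the thumb post rises above 65 mm.
- idler: Idler block, loose, about 0.2 kg: green block 56 (x) x 36 (y) x 34 (z) mm, white roller 28 mm diameter, 16 mm high on top. Origin: centre of its underside. Stands on the bench left or right of the plate, in one of three places shared with the brass block and spare pulley. Fits the pocket either way round. Grip it across its 36 mm width.
- pocket (a point): Centre of the pocket's floor, 12 mm above the bench, at plate x -30, y +118 mm; axes as the plate's. The pocket is 61 (x) x 41 (y) mm inside with four dark walls 10 mm high and 6 mm thick, open above; the seated block's underside rests on this floor. 25 mm and more is free beside it for fingers above the walls.
- tensioner (a joint): Angle of the steel tensioner arm, rad: 0 at rest, grows when pushed anticlockwise seen from above (thumb post moves to plate -y), end stop 0.80. Sprung: 4 N at the post to start, 11 N at the stop; swings back to 0 if let go. Its tooth lifts the pawl from 0.25, crest 0.42, pawl home again from about 0.57; the click adds about 2 N and does not lock.
- tensioner_pivot (a point): Pivot of the tensioner arm, at plate x +45, y -30 mm, 30 mm above the bench; axes as the plate's.
- thumb_post (a point): Centre of the top of the red thumb post, an upright cylinder 20 mm diameter on the arm's end, 110 mm from the pivot; top 77 mm above the bench, free down to the arm bar's top at 32 mm. At rest it lies from the pivot in plate direction (-0.913, +0.408). A white roller, 30 mm diameter, top 51 mm up, sits on the arm 58 mm from the pivot. The post's sweep is clear.
- pawl (a joint): Travel of the yellow sprung pawl slider, m: 0 home, about 0.004 when the arm's tooth rides over its nose, back to 0 once the tooth is past. Not to be touched; the arm moves it.
- pawl_tail (a point): Top of the pawl slider's yellow tail, at the far (+x) side of the plate, 40 mm above the bench, at plate x +161, y -30 mm when home.
- brass_block: Plain brass block 56 x 36 x 22 mm lying flat, looks a little like the idler block but has no roller; leave alone. Origin: centre of its underside.
- spare_pulley: Grey grooved pulley 52 mm diameter, 20 mm high, lying flat; leave alone. Origin: centre of its underside.
- solvent: Amber bottle 48 mm diameter, 120 mm tall, standing right of the plate; leave alone. Origin: centre of its underside.
- specimen_jar: Clear jar with a white lid, 48 mm diameter, 55 mm tall, left of the plate; leave alone. Origin: centre of its underside.
- dish: Glass dish 90 mm diameter, 16 mm high, left of the robot; leave alone. Origin: centre of its underside.
- driver: Orange-handled screwdriver 170 mm long lying flat near the robot; leave alone. Origin: on its handle axis.
Mind the look-alikes: they are no part of the job. Several things have the shape of the idler; the one meant has the colours described above.

How it is judged:
By the outcome, as a careful person would: the job done as asked, in the order asked, and still so for the second after the job is handed in, while the arm keeps its last pose, push and grip.
It also fails if it takes over 54 s, if anything falls off the work surface, if the arm or the gripper's body presses on something with over 40 N, if the wrist force passes 120 N, or if a joint passes its speed limit or range.

## Working session

There is one attempt and no reset: what is moved stays moved. The work goes in short steps, Python scripts to look and compute and a tool call to move; the robot and the scene stay as the last step left them, time stands still between calls to the robot, and variables do not carry over. Pictures are saved under pics/ and viewed, at most 10 in all, crops included, and the job is handed in when it is done.

Besides the shell and the picture viewer there is one more tool, called after ">>>" in YAML: its name, and indented under it one key for each argument. play_rows: Moves the arm, as the interface text tells. Its arguments: {"type":"object","properties":{"rows":{"type":"array"},"gripper":{"type":"number"},"squeeze":{"type":"number"}},"required":["rows"]}

```bash
mkdir -p pics; cat > h.py <<'E'
import numpy as np, cv2
from cell import status, imaging, r, models
def look(n):
    im,d=imaging.read_camera(n); return im,d,imaging.calibration(n)
def pts(d,c):
    K=np.array(c["camera_matrix"],float);D=np.array(c["distortion"],float);T=np.array(c["cam_to_world"])
    v,u=np.mgrid[:d.shape[0],:d.shape[1]]
    n=cv2.undistortPoints(np.stack([u.ravel(),v.ravel()],1).astype(np.float64)[:,None],K,D)[:,0].reshape(*d.shape,2)
    P=np.stack([n[...,0]*d,-n[...,1]*d,-d],-1)
    return P@T[:3,:3].T+T[:3,3]
def save(im,n): cv2.imwrite("pics/"+n,im[...,::-1])
E
python3 - <<'E'
from h import *
for n in ("top","side"):
    im,d,c=look(n); save(im,n+"1.png"); P=pts(d,c); np.savez(n+".npz",im=im,d=d,P=P)
    for t in ("drive_plate","idler","brass_block","spare_pulley","thumb_post","solvent","specimen_jar","pawl_tail","dish","driver"):
        for b in models.boxes_of(n,t)[:2]:
            u,v=b["centre"];u=int(u*512);v=int(v*384); print(n,t,round(b["p"],2),u,v,P[v,u].round(3))
s=status.read_state();print(s["time"],s["position"],s["tcp_rot"],s["finger_gap"],s["wrist_force"])
E
```

```text
top drive_plate 0.81 253 182 [0.548 0.023 0.049]
top idler 0.62 390 212 [ 0.458 -0.361  0.043]
top idler 0.53 355 223 [ 0.429 -0.261  0.043]
top brass_block 0.64 143 224 [0.437 0.334 0.02 ]
top brass_block 0.54 139 168 [0.596 0.347 0.019]
top spare_pulley 0.78 138 169 [0.593 0.35  0.018]
top thumb_post 0.62 257 179 [0.558 0.012 0.031]
top solvent 0.91 390 136 [ 0.667 -0.357  0.076]
top specimen_jar 0.64 391 214 [ 0.452 -0.36   0.05 ]
top specimen_jar 0.5 153 129 [0.698 0.298 0.058]
top pawl_tail 0.29 257 178 [0.561 0.012 0.031]
top dish 0.64 130 281 [0.278 0.373 0.003]
top driver 0.74 395 276 [ 0.278 -0.374  0.021]
side drive_plate 0.7 257 206 [0.545 0.002 0.013]
side idler 0.93 308 296 [ 0.539 -0.377  0.037]
side idler 0.56 265 306 [ 0.43  -0.366  0.033]
side brass_block 0.57 201 154 [0.453 0.32  0.019]
side spare_pulley 0.73 294 191 [0.682 0.032 0.009]
side spare_pulley 0.44 236 143 [0.588 0.338 0.02 ]
side thumb_post 0.64 251 199 [0.526 0.005 0.045]
side solvent 0.64 357 280 [ 0.658 -0.399  0.072]
side specimen_jar 0.63 267 142 [0.69  0.293 0.029]
side dish 0.51 149 157 [0.281 0.389 0.003]
side driver 0.38 253 207 [0.532 0.003 0.013]
1.1 [0.25868397 0.56893199 0.20236426] [3.14157043e+00 1.08114051e-05 2.71481907e+00] 0.08705550135323929 [ 0.46011438  0.21048207 -0.23259419]
```

View pics/top1.png

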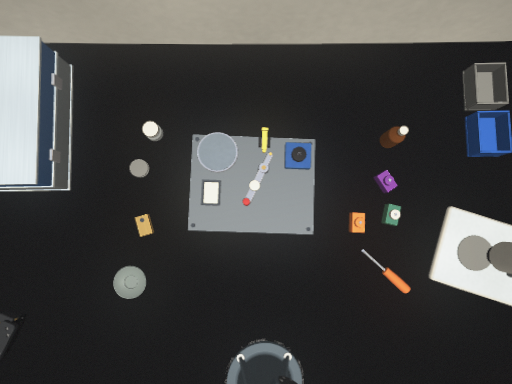

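View pics/side1.png

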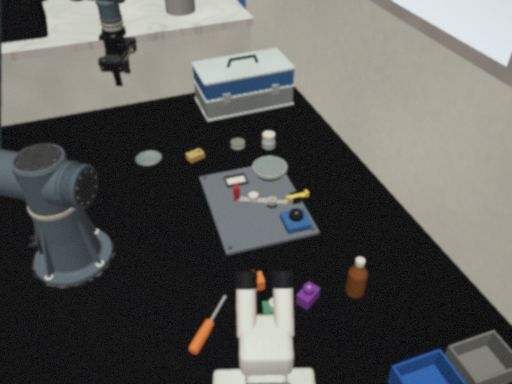

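Top view: the green idler is at (392,214), with orange (357,222) and purple (386,181) look-alikes beside it. The plate is around (253,184), the pocket at (211,193) and the red post at (246,202). Next I measure these precisely.

```bash
python3 - <<'E'
from h import *
z=np.load("top.npz");im=z["im"];P=z["P"];d=z["d"]
s=np.load("side.npz");print("white thing",s["P"][340,265],s["P"][285,245],s["P"][285,283])
hsv=cv2.cvtColor(im,cv2.COLOR_RGB2HSV)
def box(m,name):
    Q=P[m][:,:2].astype(np.float32)*1000; (c,wh,a)=cv2.minAreaRect(Q);print(name,m.sum(),np.round(c,1),np.round(wh,1),round(a,2),"z",np.percentile(P[m][:,2],[5,50,95]).round(3)); return
V,U=np.mgrid[:384,:512]
reg=lambda u0,u1,v0,v1:(U>=u0)&(U<=u1)&(V>=v0)&(V<=v1)
g=reg(380,404,202,228)
print(hsv[214,384:402].tolist())
print((P[206:226:1,384:402:2,2]*1000).astype(int))
box(g&(P[...,2]>.028)&(P[...,2]<.041),"green top"); box(g&(P[...,2]>.042),"roller")
box(g&(hsv[...,0]>60)&(hsv[...,0]<95)&(hsv[...,1]>100),"greencol")
# plate by z 8..16mm in region
pl=reg(180,325,125,245)&(P[...,2]>.008)&(P[...,2]<.016); 
n,l,st,_=cv2.connectedComponentsWithStats(pl.astype(np.uint8));k=1+st[1:,4].argmax();box(l==k,"plate")
pr=reg(180,325,125,245)&(P[...,2]>.007)
n,l,st,_=cv2.connectedComponentsWithStats(pr.astype(np.uint8));k=1+st[1:,4].argmax();box((l==k)&reg(180,325,140,245),"plate all")
# pocket floor (bright)
br=reg(198,224,176,210)&(im.min(-1)>150);box(br,"pocket floor")
dk=reg(196,226,174,212)&(P[...,2]>.017)&(P[...,2]<.03);box(dk,"walls")
red=reg(230,262,190,215)&((hsv[...,0]<8)|(hsv[...,0]>172))&(hsv[...,1]>150);box(red,"red"); t=red&(P[...,2]>.07);print(P[t].mean(0),t.sum())
ye=reg(255,275,120,156)&(hsv[...,0]>20)&(hsv[...,0]<35)&(hsv[...,1]>150);box(ye,"pawl")
box(reg(195,245,128,175)&(P[...,2]>.058),"disc");
box(reg(282,314,140,170)&(P[...,2]>.05)&(P[...,2]<.06),"pulley")
for n_,a in(("orange",(345,370,210,236)),("purple",(374,398,168,194)),("solv",(376,412,122,152))): box(reg(*a)&(P[...,2]>.01),n_)
c=cv2.resize(im[160:240,330:410],None,fx=5,fy=5,interpolation=cv2.INTER_CUBIC);e=cv2.resize(im[125:240,180:325],None,fx=5,fy=5,interpolation=cv2.INTER_CUBIC)[:575]
save(c,"c1.png");save(e,"c2.png")
E
```

```text
white thing [ 0.3338505  -0.61203253  0.29974673] [ 0.32671262 -0.53512841  0.35519895] [ 0.38714609 -0.55766463  0.35545614]
[[68, 68, 68], [68, 68, 68], [71, 77, 79], [74, 92, 153], [73, 72, 138], [20, 34, 111], [21, 33, 155], [27, 9, 244], [27, 10, 244], [25, 11, 244], [27, 11, 217], [110, 15, 202], [113, 15, 204], [21, 15, 240], [23, 14, 244], [23, 14, 244], [19, 33, 122], [0, 12, 43]]
[[-1 18 28 32 36 31 32 35 31]
 [ 2 25 34 33 33 35 32 31 34]
 [ 6 18 37 32 33 31 30 32 32]
 [ 7 19 36 34 36 46 48 33  1]
 [10 20 31 35 48 47 48 51 -2]
 [ 9 27 32 41 50 50 51 51  1]
 [ 8 28 34 42 47 49 50 51 -1]
 [13 28 29 47 49 51 49 52  0]
 [14 32 34 51 47 50 52 50  4]
 [17 27 31 49 50 51 50 49 -4]
 [17 32 33 39 50 50 50 49 -5]
 [21 33 32 38 51 50 51 49 -1]
 [22 34 31 34 42 48 47 34 -1]
 [22 31 35 31 32 30 33 -2  3]
 [25 37 34 37 33 34 29  1 -1]
 [25 31 34 33 36 32 33 -1  0]
 [22 32 35 34 35 34 34  1 -1]
 [-2  7 24 29 33 34 29  1  0]
 [ 1  1 -5  8 24 32 34  0 -3]
 [-2 -1 -1  2  0  0  2 -1  0]]
green top 171 [ 453.1 -371.4] [35.8 55.9] 76.32 z [0.03  0.033 0.037]
roller 86 [ 449.2 -179.2] [ 25.6 410.7] 1.3 z [0.045 0.05  0.053]Traceback (most recent call last):
  File "<stdin>", line 13, in <module>
  File "<stdin>", line 6, in box
    return _quantile_unchecked(
        a, q, axis, out, overwrite_input, method, keepdims, weights)
    return _ureduce(a,
                    func=_quantile_ureduce_func,
    ...<5 lines>...
                    overwrite_input=overwrite_input,
                    method=method)
    r = func(a, **kwargs)
    result = _quantile(arr,
                       quantiles=q,
    ...<2 lines>...
                       out=out,
                       weights=wgt)
    slices_having_nans = np.isnan(arr[-1, ...])
                                  ~~~^^^^^^^^^
IndexError: index -1 is out of bounds for axis 0 with size 0
```

```bash
cat > m.py <<'E'
from h import *
z=np.load("top.npz");im=z["im"];P=z["P"];d=z["d"]
hsv=cv2.cvtColor(im,cv2.COLOR_RGB2HSV)
def box(m,name):
    if m.sum()<4: print(name,"none");return
    Q=P[m][:,:2].astype(np.float32)*1000; (c,wh,a)=cv2.minAreaRect(Q);print(name,m.sum(),np.round(c,1),np.round(wh,1),round(a,2),"mean",Q.mean(0).round(1),"z",np.percentile(P[m][:,2],[5,50,95]).round(3)); return
V,U=np.mgrid[:384,:512]
reg=lambda u0,u1,v0,v1:(U>=u0)&(U<=u1)&(V>=v0)&(V<=v1)&(d>0)
E
python3 - <<'E'
from m import *
g=reg(382,404,202,228)
box(g&(P[...,2]>.028)&(P[...,2]<.041)&(P[...,1]<-.3),"green top"); box(reg(386,401,206,222)&(P[...,2]>.045),"roller")
pr=reg(180,325,125,245)&(P[...,2]>.007)
n,l,st,_=cv2.connectedComponentsWithStats(pr.astype(np.uint8));k=1+st[1:,4].argmax();m=(l==k)&reg(180,325,138,245);box(m,"plate all")
box(reg(198,224,176,210)&(im.min(-1)>150),"pocket floor")
box(reg(196,226,174,212)&(P[...,2]>.018)&(P[...,2]<.03),"walls")
red=reg(230,262,190,215)&((hsv[...,0]<8)|(hsv[...,0]>172))&(hsv[...,1]>150);box(red,"red"); box(red&(P[...,2]>.07),"redtop")
box(reg(255,275,120,156)&(hsv[...,0]>20)&(hsv[...,0]<35)&(hsv[...,1]>150),"pawl")
box(reg(195,245,128,175)&(P[...,2]>.058),"disc");box(reg(290,308,145,165)&(P[...,2]>.05),"pulley");box(reg(246,262,178,192)&(P[...,2]>.046),"armroller")
for n_,a in(("orange",(345,370,210,236)),("purple",(374,398,168,194)),("solv",(376,412,122,152)),("driver",(360,412,248,293))): box(reg(*a)&(P[...,2]>.01),n_)
S=np.load("side.npz");Q=S["P"];t=(Q[...,2]>.08)&(Q[...,1]<-.2)&(Q[...,1]>-.8)&(Q[...,0]<.62)&(Q[...,0]>.1)&(S["d"]>0);q=Q[t]
print("side tall",len(q),np.percentile(q,[0,5,50,95,100],axis=0).round(3).tolist())
t=(P[...,2]>.06)&(P[...,1]<-.2)&(P[...,0]<.62)&(P[...,0]>.1)&(d>0)&~reg(376,412,122,152);q=P[t]
print("top tall",len(q),np.percentile(q,[0,5,50,95,100],axis=0).round(3).tolist() if len(q) else "")
c=cv2.resize(im[160:240,330:410],None,fx=4,fy=4,interpolation=cv2.INTER_CUBIC);e=cv2.resize(im[125:240,180:325],None,fx=4,fy=4,interpolation=cv2.INTER_CUBIC)
o=np.zeros((460+0,900,3),np.uint8)[:,:800]; e=e[:,:480]; o=np.zeros((460,800,3),np.uint8);o[:,:480]=e;o[:320,480:]=c
save(o,"c1.png")
E
```

```text
green top 171 [ 453.1 -371.4] [35.8 55.9] 76.32 mean [ 452.6 -367.9] z [0.03  0.033 0.037]
roller 78 [ 452.3 -371.1] [26.1 26.3] 27.99 mean [ 453.1 -370.8] z [0.047 0.05  0.052]
plate all 11574 [548.1  27. ] [359.8 279.4] 87.09 mean [542.9  26.3] z [0.009 0.012 0.063]
pocket floor 367 [513.3 136.9] [60.7 81.1] 88.66 mean [518.2 142. ] z [0.009 0.012 0.021]
walls 162 [525.6 146.2] [52. 72.] 89.0 mean [524.4 146. ] z [0.019 0.022 0.025]
red 29 [491.8  44.3] [13.6 13.8] 89.1 mean [492.2  43.7] z [0.074 0.076 0.079]
redtop 29 [491.8  44.3] [13.6 13.8] 89.1 mean [492.2  43.7] z [0.074 0.076 0.079]
pawl none
disc 1258 [633. 123.] [107.9 110. ] 89.64 mean [632.2 122.4] z [0.06  0.063 0.065]
pulley 172 [ 625.5 -104.3] [39.5 37.7] 88.4 mean [ 625.6 -104.6] z [0.052 0.055 0.059]
armroller 90 [539.6  20.9] [27.3 27.5] 31.52 mean [539.6  20.6] z [0.048 0.051 0.053]
orange 286 [ 432.5 -271.5] [35.7 54.9] 86.82 mean [ 432.1 -268.7] z [0.017 0.034 0.051]
purple 297 [ 548.8 -359.9] [55.7 37. ] 32.03 mean [ 547.3 -355.9] z [0.016 0.034 0.051]
solv 400 [ 670.7 -372.3] [46.4 39.7] 19.32 mean [ 666.5 -367.1] z [0.019 0.078 0.12 ]
driver 346 [ 292.6 -345.6] [170.2  25.9] 48.48 mean [ 275.5 -365.5] z [0.012 0.021 0.026]
side tall 5484 [[0.278, -0.707, 0.169], [0.296, -0.653, 0.247], [0.336, -0.596, 0.3], [0.392, -0.53, 0.361], [0.414, -0.503, 0.371]]
top tall 625 [[0.303, -0.598, 0.112], [0.313, -0.585, 0.119], [0.345, -0.568, 0.176], [0.374, -0.562, 0.212], [0.378, -0.56, 0.218]]
```

View pics/c1.png

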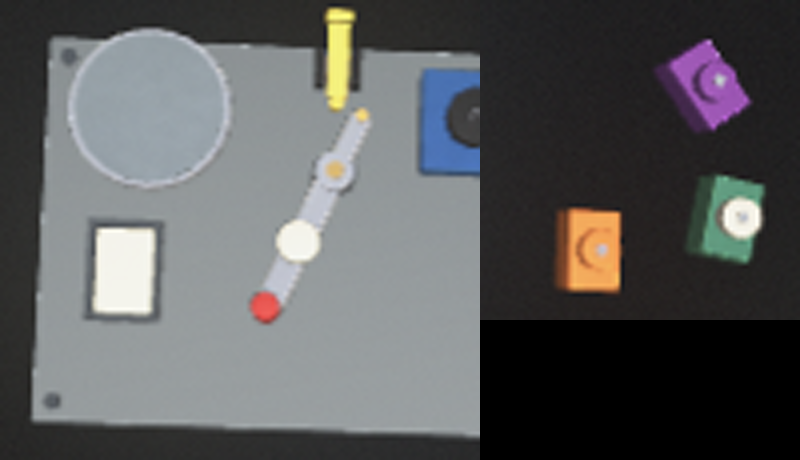

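Crop: the green block with the white roller is at crop (727,218), and the pocket's light floor is at (124,270). The plate fit has yaw −2.9°. The disc, pulley and post land within about 1 mm of where their offsets put them, so I trust the plate pose. Next I compute the moves.

```bash
cat > g.py <<'E'
from h import *
from scipy.spatial.transform import Rotation as R
def go(*targets):
    s=status.read_state();p=np.array(s["position"]);Rc=R.from_euler("xyz",s["tcp_rot"])
    print("t",round(s["time"],2),"p",p.round(4),"yaw",round(np.degrees(s["tcp_rot"][2]),2),"F",np.round(s["wrist_force"],1),"gap",round(s["finger_gap"],4))
    for x,y,z,yaw in targets:
        t=Rc.inv().apply(np.array([x,y,z])-p)/.4; w=(Rc.inv()*R.from_euler("xyz",[180,0,yaw],degrees=True)).as_rotvec()/np.radians(45)
        print("d",t.round(4),"r",w.round(4))
E
python3 -c "
from g import *
go((.5,.1,.2,160),(.4530,-.3713,.12,166.3))"
```

```text
t 1.1 p [0.2587 0.5689 0.2024] yaw 155.55 F [ 0.5  0.2 -0.2] gap 0.0871
d [-1.0344 -0.8175  0.0059] r [ 0.      0.     -0.0989]
d [-1.4152 -1.9387  0.2059] r [ 0.      0.     -0.2389]
```

>>> play_rows:
  rows:
    - {"dx": -0.95, "dy": -0.75, "dz": 0, "rz": -0.1}
    - {"dx": -0.95, "dy": -0.75, "dz": 0, "rz": -0.1}
    - {"dx": -0.95, "dy": -0.75, "dz": 0, "rz": -0.1}
    - {"dx": -0.95, "dy": -0.75, "dz": 0, "rz": -0.1}
    - {"dx": -0.95, "dy": -0.75, "dz": 0, "rz": -0.1}
    - {"dx": -0.95, "dy": -0.75, "dz": 0, "rz": -0.1}
    - {"dx": -0.95, "dy": -0.75, "dz": 0, "rz": -0.1}
    - {"dx": -0.95, "dy": -0.75, "dz": 0, "rz": -0.1}
    - {"dx": -0.95, "dy": -0.75, "dz": 0, "rz": -0.1}
    - {"dx": -0.95, "dy": -0.75, "dz": 0, "rz": -0.1}
  gripper: -1

```text
schema error: expected keys dx, dy, dz, rx, ry, rz
```

```bash
python3 -c "
from g import *
go((.4530,-.3713,.12,166.3))"
```

```text
t 1.1 p [0.2587 0.5689 0.2024] yaw 155.55 F [ 0.5  0.2 -0.2] gap 0.0871
d [-1.4152 -1.9387  0.2059] r [ 0.      0.     -0.2389]
```

>>> play_rows:
  rows:
    - {"dx": -0.95, "dy": -0.75, "dz": 0, "rx": 0, "ry": 0, "rz": -0.1}
    - {"dx": -0.95, "dy": -0.75, "dz": 0, "rx": 0, "ry": 0, "rz": -0.1}
    - {"dx": -0.95, "dy": -0.75, "dz": 0, "rx": 0, "ry": 0, "rz": -0.1}
    - {"dx": -0.95, "dy": -0.75, "dz": 0, "rx": 0, "ry": 0, "rz": -0.1}
    - {"dx": -0.95, "dy": -0.75, "dz": 0, "rx": 0, "ry": 0, "rz": -0.1}
    - {"dx": -0.95, "dy": -0.75, "dz": 0, "rx": 0, "ry": 0, "rz": -0.1}
    - {"dx": -0.95, "dy": -0.75, "dz": 0, "rx": 0, "ry": 0, "rz": -0.1}
    - {"dx": -0.95, "dy": -0.75, "dz": 0, "rx": 0, "ry": 0, "rz": -0.1}
    - {"dx": -0.95, "dy": -0.75, "dz": 0, "rx": 0, "ry": 0, "rz": -0.1}
    - {"dx": -0.95, "dy": -0.75, "dz": 0, "rx": 0, "ry": 0, "rz": -0.1}
  gripper: -1

```text
time: 2.35
position: [0.4799, 0.1387, 0.2023]
tcp_rot: [3.141, -0.001, 2.793]
wrist_force: [-0.3, 0.4, 0.3]
finger_gap: 0.0874
gripper_force: 0.0
```

```bash
python3 -c "
from g import *
go((.4530,-.3713,.12,166.3))"
```

```text
t 2.35 p [0.4799 0.1387 0.2023] yaw 160.01 F [-0.3  0.4  0.3] gap 0.0874
d [-0.3729 -1.2213  0.2051] r [ 0.0003 -0.0011 -0.1399]
```

>>> play_rows:
  rows:
    - {"dx": -0.32, "dy": -1, "dz": 0.05, "rx": 0, "ry": 0, "rz": -0.14}
    - {"dx": -0.32, "dy": -1, "dz": 0.05, "rx": 0, "ry": 0, "rz": -0.14}
    - {"dx": -0.32, "dy": -1, "dz": 0.05, "rx": 0, "ry": 0, "rz": -0.14}
    - {"dx": -0.32, "dy": -1, "dz": 0.05, "rx": 0, "ry": 0, "rz": -0.14}
    - {"dx": -0.32, "dy": -1, "dz": 0.05, "rx": 0, "ry": 0, "rz": -0.14}
    - {"dx": -0.32, "dy": -1, "dz": 0.05, "rx": 0, "ry": 0, "rz": -0.14}
    - {"dx": -0.32, "dy": -1, "dz": 0.05, "rx": 0, "ry": 0, "rz": -0.14}
    - {"dx": -0.32, "dy": -1, "dz": 0.05, "rx": 0, "ry": 0, "rz": -0.14}
    - {"dx": -0.32, "dy": -1, "dz": 0.05, "rx": 0, "ry": 0, "rz": -0.14}

```text
time: 3.48
position: [0.4641, -0.2789, 0.1821]
tcp_rot: [3.14, -0.001, 2.905]
wrist_force: [0.5, 0.8, -0.2]
finger_gap: 0.0868
gripper_force: 0.0
```

```bash
python3 -c "
from g import *
go((.4530,-.3713,.08,166.3),(.4530,-.3713,.013,166.3))"
```

```text
t 3.48 p [ 0.4641 -0.2789  0.1821] yaw 166.43 F [ 0.5  0.8 -0.2] gap 0.0868
d [-0.0275 -0.2314  0.2548] r [ 0.002  -0.0019  0.003 ]
d [-0.0277 -0.2317  0.4223] r [ 0.002  -0.0019  0.003 ]
```

>>> play_rows:
  rows:
    - {"dx": -0.0275, "dy": -0.2315, "dz": 0.1, "rx": 0.002, "ry": -0.002, "rz": 0.003}
    - {"dx": -0.0275, "dy": -0.2315, "dz": 0.1, "rx": 0.002, "ry": -0.002, "rz": 0.003}
    - {"dx": -0.0275, "dy": -0.2315, "dz": 0.23, "rx": 0.002, "ry": -0.002, "rz": 0.003}
    - {"dx": -0.0275, "dy": -0.2315, "dz": 0.33, "rx": 0.002, "ry": -0.002, "rz": 0.003}
    - {"dx": -0.0275, "dy": -0.2315, "dz": 0.38, "rx": 0.002, "ry": -0.002, "rz": 0.003}
    - {"dx": -0.0275, "dy": -0.2315, "dz": 0.422, "rx": 0.002, "ry": -0.002, "rz": 0.003}
    - {"dx": -0.0275, "dy": -0.2315, "dz": 0.422, "rx": 0.002, "ry": -0.002, "rz": 0.003}

```text
time: 4.35
position: [0.4531, -0.3717, 0.0128]
tcp_rot: [3.142, -0.0, 2.903]
wrist_force: [0.7, 1.3, 1.1]
finger_gap: 0.087
gripper_force: 0.0
```

>>> play_rows:
  rows:
    - {"dx": 0, "dy": 0, "dz": 0, "rx": 0, "ry": 0, "rz": 0}
    - {"dx": 0, "dy": 0, "dz": 0, "rx": 0, "ry": 0, "rz": 0}
    - {"dx": 0, "dy": 0, "dz": 0, "rx": 0, "ry": 0, "rz": 0}
    - {"dx": 0, "dy": 0, "dz": 0, "rx": 0, "ry": 0, "rz": 0}
    - {"dx": 0, "dy": 0, "dz": 0, "rx": 0, "ry": 0, "rz": 0}
    - {"dx": 0, "dy": 0, "dz": 0, "rx": 0, "ry": 0, "rz": 0}
  gripper: 1
  squeeze: 25

```text
time: 5.1
position: [0.453, -0.3736, 0.0135]
tcp_rot: [-3.14, 0.001, 2.901]
wrist_force: [0.1, 0.8, 1.0]
finger_gap: 0.0347
gripper_force: 10.9
```

>>> play_rows:
  rows:
    - {"dx": 0, "dy": 0, "dz": 0, "rx": 0, "ry": 0, "rz": 0}
    - {"dx": 0, "dy": 0, "dz": 0, "rx": 0, "ry": 0, "rz": 0}
    - {"dx": 0, "dy": 0, "dz": -0.1, "rx": 0, "ry": 0, "rz": 0}
    - {"dx": 0, "dy": 0, "dz": -0.25, "rx": 0, "ry": 0, "rz": 0}
    - {"dx": 0, "dy": 0, "dz": -0.4, "rx": 0, "ry": 0, "rz": 0}
    - {"dx": 0, "dy": 0, "dz": -0.4, "rx": 0, "ry": 0, "rz": 0}

```text
time: 5.85
position: [0.4553, -0.3763, 0.1785]
tcp_rot: [-3.133, 0.011, 2.901]
wrist_force: [0.5, 0.4, -2.5]
finger_gap: 0.0272
gripper_force: 25.3
```

```bash
python3 -c "
from g import *
go((.5,0,.16,172),(.5243,.1463,.16,177.1))"
```

```text
t 5.85 p [ 0.4553 -0.3763  0.1785] yaw 166.22 F [ 0.5  0.4 -2.5] gap 0.0272
d [0.116  0.9406 0.037 ] r [-0.0116  0.0132 -0.1284]
d [0.1441 1.3103 0.0335] r [-0.0121  0.0127 -0.2417]
```

```bash
python3 - <<'E'
from h import *
o=np.zeros((480,800,3),np.uint8)
for i,n in enumerate(("top","side")):
    im,d,c=look(n);T=np.array(c["cam_to_world"]);K=np.array(c["camera_matrix"]);p=np.array(status.read_state()["position"])
    q=T[:3,:3].T@(p-T[:3,3]);u=K[0,2]+K[0,0]*q[0]/-q[2];v=K[1,2]-K[1,1]*q[1]/-q[2];print(n,u,v)
    u,v=int(u),int(v);u0=min(max(u-40,0),432);v0=min(max(v-50,0),264)
    o[:,400*i:400*i+400]=cv2.resize(im[v0:v0+96,u0:u0+80],(400,480),interpolation=cv2.INTER_CUBIC)
save(o,"g1.png")
E
```

```text
top 415.7841619782679 211.87062508863346
side 275.75767853621704 267.20906677945555
```

View pics/g1.png

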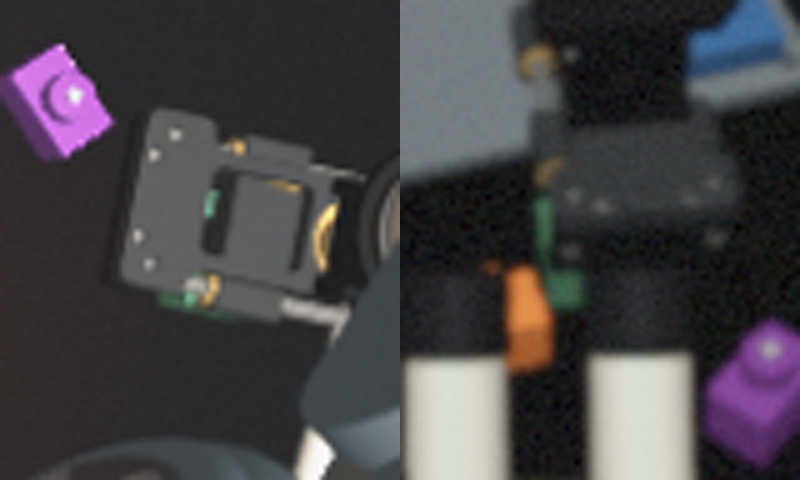

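The block hangs off-centre and seems tilted: green shows at (545,230) and (570,290) in the side crop. The gap of 27 mm doesn't match its 36 mm width either, so I measure the green points in 3D.

```bash
python3 - <<'E'
from h import *
from scipy.spatial.transform import Rotation as R
s=status.read_state();p=np.array(s["position"]);Rc=R.from_euler("xyz",s["tcp_rot"]);print(s["finger_gap"],s["gripper_force"],p)
for n in("side","top"):
    im,d,c=look(n);P=pts(d,c);h=cv2.cvtColor(im,cv2.COLOR_RGB2HSV)
    m=(h[...,0]>55)&(h[...,0]<95)&(h[...,1]>60)&(d>0)&(np.linalg.norm(P-p,axis=-1)<.12)
    q=Rc.inv().apply(P[m]-p)*1000;v,u=np.nonzero(m)
    print(n,m.sum());print(np.c_[u,v,q.round(0),(P[m]*1000).round(0)].astype(int)[::max(1,m.sum()//45)].tolist())
E
```

```text
0.026939572765181434 25.31880802474916 [ 0.45235837 -0.37281222  0.17325216]
side 69
[[263, 257, 27, 14, -22, 429, -352, 195], [262, 258, 30, 15, -19, 427, -352, 192], [263, 258, 27, 14, -19, 429, -353, 193], [262, 259, 30, 11, -19, 426, -355, 192], [263, 259, 28, 8, -23, 427, -358, 196], [262, 260, 30, 11, -16, 426, -355, 189], [263, 260, 28, 7, -20, 427, -359, 193], [262, 261, 30, 10, -13, 426, -356, 187], [263, 261, 28, 6, -18, 426, -360, 191], [262, 262, 30, 14, -6, 427, -352, 179], [263, 262, 29, 3, -18, 425, -363, 192], [262, 263, 30, 14, -2, 427, -352, 175], [263, 263, 29, 0, -19, 424, -366, 192], [262, 264, 30, 14, 1, 427, -352, 172], [263, 264, 29, -1, -17, 424, -367, 190], [262, 265, 30, 12, 2, 426, -354, 171], [263, 265, 30, -5, -17, 422, -370, 190], [262, 266, 29, 15, 9, 427, -351, 164], [263, 266, 30, -9, -18, 421, -374, 192], [262, 267, 30, 13, 10, 427, -353, 163], [263, 267, 30, -8, -14, 421, -374, 188], [262, 268, 30, 10, 10, 425, -356, 164], [263, 268, 30, -5, -7, 422, -370, 180], [263, 269, 30, -7, -6, 422, -372, 179], [263, 270, 30, -9, -5, 421, -374, 178], [264, 2
[... 2538 characters left out ...]
, 20, -9, 430, -346, 182], [408, 222, 29, 22, -18, 430, -345, 191], [409, 222, 28, 19, -16, 430, -348, 189], [410, 222, 28, 18, -20, 430, -349, 193], [406, 223, 29, 14, 12, 427, -353, 161], [407, 223, 29, 13, 8, 427, -353, 166], [408, 223, 29, 14, 0, 427, -353, 173], [409, 223, 29, 14, -6, 427, -352, 179], [410, 223, 29, 13, -10, 427, -353, 183], [410, 224, 29, 3, 13, 425, -363, 161], [411, 224, 30, 4, 4, 425, -362, 169], [412, 224, 29, 3, 2, 425, -363, 171], [413, 224, 29, 4, -5, 425, -362, 178], [414, 224, 29, 3, -10, 425, -363, 183], [414, 225, 30, -6, 11, 422, -372, 162], [415, 225, 30, -6, 6, 422, -372, 167], [416, 225, 30, -7, 1, 422, -372, 172], [417, 225, 29, -8, -1, 422, -374, 174]]
```

The green faces lie at tool x +29, y ±18, z −22 to +13, so the block is upright and centred; the small gap reading is finger compliance. I carry it to the pocket.

```bash
python3 -c "
from g import *
go((.5,0,.17,172),(.525,.1462,.17,177.1))"
```

```text
t 6.05 p [ 0.4515 -0.3718  0.1713] yaw 166.21 F [-0.7 -0.1 -3. ] gap 0.0271
d [0.1039 0.9317 0.0049] r [ 0.0021 -0.0033 -0.1287]
d [0.1303 1.3015 0.0056] r [ 0.0023 -0.0032 -0.242 ]
```

>>> play_rows:
  rows:
    - {"dx": 0.01, "dy": 0.1, "dz": 0.0, "rx": 0, "ry": 0, "rz": -0.05}
    - {"dx": 0.03, "dy": 0.25, "dz": 0.0, "rx": 0, "ry": 0, "rz": -0.1}
    - {"dx": 0.04, "dy": 0.4, "dz": 0.0, "rx": 0, "ry": 0, "rz": -0.1}
    - {"dx": 0.06, "dy": 0.55, "dz": 0.0, "rx": 0, "ry": 0, "rz": -0.15}
    - {"dx": 0.08, "dy": 0.7, "dz": 0.0, "rx": 0, "ry": 0, "rz": -0.2}
    - {"dx": 0.09, "dy": 0.83, "dz": 0.0, "rx": 0, "ry": 0, "rz": -0.24}
    - {"dx": 0.1, "dy": 0.94, "dz": 0.0, "rx": 0, "ry": 0, "rz": -0.24}
    - {"dx": 0.1, "dy": 1.0, "dz": 0.0, "rx": 0, "ry": 0, "rz": -0.24}
    - {"dx": 0.1, "dy": 1.0, "dz": 0.0, "rx": 0, "ry": 0, "rz": -0.24}

```text
time: 7.18
position: [0.508, 0.0264, 0.1708]
tcp_rot: [-3.14, -0.003, 3.093]
wrist_force: [-0.3, -1.0, -2.5]
finger_gap: 0.0272
gripper_force: 25.5
```

```bash
python3 -c "
from g import *
go((.525,.1462,.07,177.1))"
```

```text
t 7.17 p [0.508  0.0264 0.1708] yaw 177.2 F [-0.3 -1.  -2.5] gap 0.0272
d [-0.0287  0.3015  0.2516] r [-0.0016 -0.0042  0.0022]
```

>>> play_rows:
  rows:
    - {"dx": -0.01, "dy": 0.12, "dz": 0.0, "rx": 0, "ry": -0.004, "rz": 0}
    - {"dx": -0.02, "dy": 0.24, "dz": 0.0, "rx": 0, "ry": -0.004, "rz": 0}
    - {"dx": -0.0287, "dy": 0.3015, "dz": 0.02, "rx": 0, "ry": -0.004, "rz": 0}
    - {"dx": -0.0287, "dy": 0.3015, "dz": 0.12, "rx": 0, "ry": -0.004, "rz": 0}
    - {"dx": -0.0287, "dy": 0.3015, "dz": 0.21, "rx": 0, "ry": -0.004, "rz": 0}
    - {"dx": -0.0287, "dy": 0.3015, "dz": 0.251, "rx": 0, "ry": -0.004, "rz": 0}
    - {"dx": -0.0287, "dy": 0.3015, "dz": 0.251, "rx": 0, "ry": -0.004, "rz": 0}
    - {"dx": -0.0287, "dy": 0.3015, "dz": 0.251, "rx": 0, "ry": -0.004, "rz": 0}
    - {"dx": -0.0287, "dy": 0.3015, "dz": 0.251, "rx": 0, "ry": -0.004, "rz": 0}

```text
time: 8.3
position: [0.5283, 0.1442, 0.0736]
tcp_rot: [-3.14, 0.007, 3.089]
wrist_force: [0.3, 0.2, -2.4]
finger_gap: 0.0275
gripper_force: 25.4
```

```bash
python3 - <<'E'
from g import *
go((.525,.1462,.025,177.1))
s=status.read_state();p=np.array(s["position"])
yaw=np.radians(-2.9);A=np.array([[np.cos(yaw),-np.sin(yaw)],[np.sin(yaw),np.cos(yaw)]])
for n in("side","top"):
    im,d,c=look(n);P=pts(d,c);h=cv2.cvtColor(im,cv2.COLOR_RGB2HSV)
    m=(h[...,0]>55)&(h[...,0]<95)&(h[...,1]>60)&(d>0)&(np.linalg.norm(P-p,axis=-1)<.07)
    Q=P[m]; q=(Q[:,:2]-[.5481,.027])@A  # plate frame
    q=np.c_[q,Q[:,2]]*1000
    print(n,m.sum(),"plate-frame pct 3,10,50,90,97",np.percentile(q,[3,10,50,90,97],axis=0).round(1).tolist())
E
```

```text
t 8.3 p [0.5283 0.1442 0.0736] yaw 177.0 F [ 0.3  0.2 -2.4] gap 0.0275
d [0.0095 0.0049 0.1213] r [-0.002   0.0091 -0.0022]
side 203 plate-frame pct 3,10,50,90,97 [[-55.6, 92.1, 62.9], [-54.5, 93.4, 67.8], [-33.0, 98.4, 83.4], [-6.7, 118.1, 95.2], [-2.5, 128.2, 102.4]]Traceback (most recent call last):
  File "<stdin>", line 10, in <module>
    return _quantile_unchecked(
        a, q, axis, out, overwrite_input, method, keepdims, weights)
    return _ureduce(a,
                    func=_quantile_ureduce_func,
    ...<5 lines>...
                    overwrite_input=overwrite_input,
                    method=method)
    r = func(a, **kwargs)
    result = _quantile(arr,
                       quantiles=q,
    ...<2 lines>...
                       out=out,
                       weights=wgt)
    slices_having_nans = np.isnan(arr[-1, ...])
                                  ~~~^^^^^^^^^
IndexError: index -1 is out of bounds for axis 0 with size 0
```

>>> play_rows:
  rows:
    - {"dx": 0, "dy": 0, "dz": 0, "rx": 0, "ry": 0, "rz": 0}
    - {"dx": 0, "dy": 0, "dz": 0, "rx": 0, "ry": 0, "rz": 0}
    - {"dx": 0, "dy": 0, "dz": 0, "rx": 0, "ry": 0, "rz": 0}
    - {"dx": 0, "dy": 0, "dz": 0, "rx": 0, "ry": 0, "rz": 0}

```text
time: 8.9
position: [0.5272, 0.1443, 0.0722]
tcp_rot: [-3.14, 0.004, 3.089]
wrist_force: [-1.0, -0.4, -2.7]
finger_gap: 0.0275
gripper_force: 25.4
```

```bash
python3 - <<'E'
from g import *
yaw=np.radians(-2.9);A=np.array([[np.cos(yaw),-np.sin(yaw)],[np.sin(yaw),np.cos(yaw)]])
for k in range(3):
    go((.525,.1462,.025,177.1)); p=np.array(status.read_state()["position"])
    im,d,c=look("side");P=pts(d,c);h=cv2.cvtColor(im,cv2.COLOR_RGB2HSV)
    m=(h[...,0]>55)&(h[...,0]<95)&(h[...,1]>60)&(d>0)&(np.linalg.norm(P-p,axis=-1)<.07)
    q=np.c_[(P[m][:,:2]-[.5481,.027])@A,P[m][:,2]]*1000
    f=q[(q[:,2]>66)&(q[:,2]<90)]; a=f[f[:,0]<-50]
    print(len(q),"near face (-y) y:",np.median(f[(f[:,0]>-50)&(f[:,0]<-8)][:,1]).round(1),"x range",np.percentile(f[:,0],[1,99]).round(1),"endface x",np.median(f[f[:,1]>105][:,0]).round(1), "z",np.percentile(q[:,2],[1,99]).round(1))
save(im[100:300,150:400],"s2.png")
E
```

```text
t 8.9 p [0.5272 0.1443 0.0722] yaw 177.01 F [-1.  -0.4 -2.7] gap 0.0275
d [0.0062 0.0047 0.118 ] r [-0.0023  0.0055 -0.002 ]
203 near face (-y) y: 97.8 x range [-57.1  -3.1] endface x -55.4 z [ 60.2 108.4]
t 8.95 p [0.5272 0.1443 0.0722] yaw 177.01 F [-0.9 -0.2 -2.7] gap 0.027
d [0.0062 0.0048 0.118 ] r [-0.0023  0.0054 -0.002 ]
204 near face (-y) y: 97.9 x range [-56.9  -3. ] endface x -55.9 z [ 60.3 108.6]
t 9.0 p [0.5272 0.1443 0.0722] yaw 177.01 F [-0.4 -0.4 -2.4] gap 0.0274
d [0.0063 0.0048 0.1179] r [-0.0024  0.0055 -0.0019]
202 near face (-y) y: 97.7 x range [-57.1  -3.4] endface x -53.2 z [ 58.3 110.4]
```

>>> play_rows:
  rows:
    - {"dx": 0.006, "dy": 0.0048, "dz": 0.03, "rx": 0, "ry": 0.0055, "rz": -0.002}
    - {"dx": 0.006, "dy": 0.0048, "dz": 0.06, "rx": 0, "ry": 0.0055, "rz": -0.002}
    - {"dx": 0.006, "dy": 0.0048, "dz": 0.08, "rx": 0, "ry": 0.0055, "rz": -0.002}
    - {"dx": 0.006, "dy": 0.0048, "dz": 0.08, "rx": 0, "ry": 0.0055, "rz": -0.002}
    - {"dx": 0.006, "dy": 0.0048, "dz": 0.08, "rx": 0, "ry": 0.0055, "rz": -0.002}
    - {"dx": 0.006, "dy": 0.0048, "dz": 0.08, "rx": 0, "ry": 0.0055, "rz": -0.002}
    - {"dx": 0.006, "dy": 0.0048, "dz": 0.08, "rx": 0, "ry": 0.0055, "rz": -0.002}
    - {"dx": 0.006, "dy": 0.0048, "dz": 0.08, "rx": 0, "ry": 0.0055, "rz": -0.002}

```text
time: 10.05
position: [0.5252, 0.1462, 0.0405]
tcp_rot: [-3.14, 0.0, 3.091]
wrist_force: [0.1, 0.8, -2.7]
finger_gap: 0.0274
gripper_force: 25.4
```

```bash
python3 - <<'E'
from g import *
yaw=np.radians(-2.9);A=np.array([[np.cos(yaw),-np.sin(yaw)],[np.sin(yaw),np.cos(yaw)]])
go((.525,.1462,.025,177.1)); p=np.array(status.read_state()["position"])
im,d,c=look("side");P=pts(d,c);h=cv2.cvtColor(im,cv2.COLOR_RGB2HSV)
m=(h[...,0]>55)&(h[...,0]<95)&(h[...,1]>60)&(d>0)&(np.linalg.norm(P-p,axis=-1)<.07)
q=np.c_[(P[m][:,:2]-[.5481,.027])@A,P[m][:,2]]*1000
f=q[(q[:,2]>33)&(q[:,2]<58)]
print(np.median(f[(f[:,0]>-50)&(f[:,0]<-8)][:,1]).round(1),np.median(f[f[:,1]>107][:,0]).round(1),np.percentile(q[:,2],[1,99]).round(1))
E
```

```text
t 10.05 p [0.5252 0.1462 0.0405] yaw 177.1 F [ 0.1  0.8 -2.7] gap 0.0274
d [ 0.0005 -0.      0.0387] r [-0.0023  0.0006  0.0001]
100.6 -57.2 [32.5 74.2]
```

>>> play_rows:
  rows:
    - {"dx": 0.001, "dy": -0.001, "dz": 0.008, "rx": 0, "ry": 0, "rz": 0}
    - {"dx": 0.001, "dy": -0.001, "dz": 0.016, "rx": 0, "ry": 0, "rz": 0}
    - {"dx": 0.001, "dy": -0.001, "dz": 0.024, "rx": 0, "ry": 0, "rz": 0}
    - {"dx": 0.001, "dy": -0.001, "dz": 0.03, "rx": 0, "ry": 0, "rz": 0}
    - {"dx": 0.001, "dy": -0.001, "dz": 0.035, "rx": 0, "ry": 0, "rz": 0}
    - {"dx": 0.001, "dy": -0.001, "dz": 0.038, "rx": 0, "ry": 0, "rz": 0}
    - {"dx": 0.001, "dy": -0.001, "dz": 0.038, "rx": 0, "ry": 0, "rz": 0}
    - {"dx": 0.001, "dy": -0.001, "dz": 0.038, "rx": 0, "ry": 0, "rz": 0}

```text
time: 11.1
position: [0.5245, 0.1458, 0.0262]
tcp_rot: [-3.14, 0.0, 3.091]
wrist_force: [-3.0, -0.5, 6.9]
finger_gap: 0.0271
gripper_force: 27.3
```

>>> play_rows:
  rows:
    - {"dx": 0, "dy": 0, "dz": 0, "rx": 0, "ry": 0, "rz": 0}
    - {"dx": 0, "dy": 0, "dz": 0, "rx": 0, "ry": 0, "rz": 0}
    - {"dx": 0, "dy": 0, "dz": 0, "rx": 0, "ry": 0, "rz": 0}
    - {"dx": 0, "dy": 0, "dz": 0, "rx": 0, "ry": 0, "rz": 0}
    - {"dx": 0, "dy": 0, "dz": -0.02, "rx": 0, "ry": 0, "rz": 0}
    - {"dx": 0, "dy": 0, "dz": -0.08, "rx": 0, "ry": 0, "rz": 0}
    - {"dx": 0, "dy": 0, "dz": -0.18, "rx": 0, "ry": 0, "rz": 0}
    - {"dx": 0, "dy": 0, "dz": -0.28, "rx": 0, "ry": 0, "rz": 0}
    - {"dx": 0, "dy": 0, "dz": -0.28, "rx": 0, "ry": 0, "rz": 0}
    - {"dx": 0, "dy": 0, "dz": -0.28, "rx": 0, "ry": 0, "rz": 0}
    - {"dx": 0, "dy": 0, "dz": -0.28, "rx": 0, "ry": 0, "rz": 0}
  gripper: -0.38

```text
time: 12.48
position: [0.5235, 0.1459, 0.1358]
tcp_rot: [-3.139, -0.003, 3.091]
wrist_force: [-0.3, 1.1, -0.2]
finger_gap: 0.0599
gripper_force: 0.0
```

```bash
python3 - <<'E'
from g import *
yaw=np.radians(-2.9);A=np.array([[np.cos(yaw),-np.sin(yaw)],[np.sin(yaw),np.cos(yaw)]])
im,d,c=look("side");P=pts(d,c);h=cv2.cvtColor(im,cv2.COLOR_RGB2HSV)
Q=np.dstack([(P[...,:2]-[.5481,.027])@A,P[...,2]])*1000
near=(abs(Q[...,0]+30)<35)&(abs(Q[...,1]-118)<26)&(d>0)
m=near&(h[...,0]>55)&(h[...,0]<95)&(h[...,1]>60);q=Q[m];print(len(q),np.percentile(q,[2,98],axis=0).round(1))
t=q[(abs(q[:,2]-46)<4)]
A2=np.c_[t[:,:2],np.ones(len(t))];print("top z fit",len(t),np.linalg.lstsq(A2,t[:,2],rcond=None)[0].round(3),np.median(t[:,2]))
w=near&(h[...,1]<60)&(im.min(-1)>130)&(Q[...,2]>50);print("roller",w.sum(),Q[w].mean(0).round(1),np.percentile(Q[w][:,2],[5,95]).round(1))
save(cv2.resize(im[140:260,190:330],None,fx=4,fy=4,interpolation=cv2.INTER_CUBIC),"s3.png")
# push geometry
A_=lambda x,y:(A@[x,y]+[.5481,.027])
piv=A_(.045,-.030)
def tcp(th,off,z):
    a=np.arctan2(.408,-.913)+th+yaw;u=np.array([np.cos(a),np.sin(a)]);tn=np.array([-u[1],u[0]])
    p=piv+.110*u-tn*off; return (*p.round(4),z,np.degrees(a))
for th,off,z in((0,.04,.12),(0,.04,.045),(0,.025,.045),(.7,.025,.045)): print(tcp(th,off,z))
go(tcp(0,.04,.12))
E
```

```text
177 [[-59.6  93.8  20.3]
 [ -6.4 133.9  48.8]]
top z fit 68 [-8.0000e-03 -6.0000e-03  4.5646e+01] 45.02066308497243
roller 61 [-31.3 110.9 100.6] [ 51.5 391.2]
(np.float64(0.5116), np.float64(0.0803), 0.12, np.float64(153.02116276517515))
(np.float64(0.5116), np.float64(0.0803), 0.045, np.float64(153.02116276517515))
(np.float64(0.5048), np.float64(0.0669), 0.045, np.float64(153.02116276517515))
(np.float64(0.4787), np.float64(-0.0059), 0.045, np.float64(193.12820842433277))
t 12.53 p [0.5236 0.1459 0.1357] yaw 177.1 F [-0.2 -0.1 -0.4] gap 0.0601
d [ 0.0215 -0.1653  0.0397] r [-0.0035 -0.0031  0.535 ]
```

View pics/s3.png

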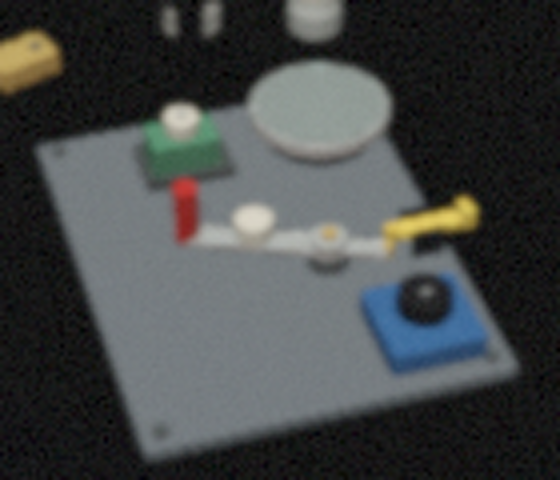

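Side crop: the idler is seated in the pocket at (182,145), with its top level at z≈45 mm (expected 46). The post stands at (187,210) and the pawl is home. Next I close the fingers and go beside the post.

>>> play_rows:
  rows:
    - {"dx": 0.0215, "dy": -0.08, "dz": 0.02, "rx": -0.0035, "ry": -0.003, "rz": 0.15}
    - {"dx": 0.0215, "dy": -0.165, "dz": 0.04, "rx": -0.0035, "ry": -0.003, "rz": 0.35}
    - {"dx": 0.0215, "dy": -0.165, "dz": 0.04, "rx": -0.0035, "ry": -0.003, "rz": 0.535}
    - {"dx": 0.0215, "dy": -0.165, "dz": 0.04, "rx": -0.0035, "ry": -0.003, "rz": 0.535}
    - {"dx": 0.0215, "dy": -0.165, "dz": 0.04, "rx": -0.0035, "ry": -0.003, "rz": 0.535}
    - {"dx": 0.0215, "dy": -0.165, "dz": 0.04, "rx": -0.0035, "ry": -0.003, "rz": 0.535}
    - {"dx": 0.0215, "dy": -0.165, "dz": 0.04, "rx": -0.0035, "ry": -0.003, "rz": 0.535}
    - {"dx": 0.0215, "dy": -0.165, "dz": 0.04, "rx": -0.0035, "ry": -0.003, "rz": 0.535}
  gripper: 1
  squeeze: 25

```text
time: 13.52
position: [0.5128, 0.0807, 0.1212]
tcp_rot: [3.14, 0.003, 2.672]
wrist_force: [0.9, 0.2, 0.1]
finger_gap: 0.0006
gripper_force: 0.0
```

```bash
cat > pu.py <<'E'
from g import *
yaw=np.radians(-2.9);A=np.array([[np.cos(yaw),-np.sin(yaw)],[np.sin(yaw),np.cos(yaw)]])
piv=A@[.045,-.030]+[.5481,.027]
def tcp(th,off,z):
    a=np.arctan2(.408,-.913)+th+yaw;u=np.array([np.cos(a),np.sin(a)]);tn=np.array([-u[1],u[0]])
    p=piv+.110*u-tn*off; return (*p.round(4),z,np.degrees(a))
E
python3 -c "
from pu import *
go(tcp(0,.04,.045),tcp(0,.027,.045))"
```

```text
t 13.53 p [0.5128 0.0807 0.1212] yaw 153.07 F [0.9 0.2 0.1] gap 0.0006
d [ 0.0026 -0.0026  0.1906] r [0.002  0.0035 0.001 ]
d [ 0.0026 -0.0351  0.1905] r [0.002  0.0035 0.001 ]
```

>>> play_rows:
  rows:
    - {"dx": 0.0026, "dy": -0.0026, "dz": 0.06, "rx": 0.002, "ry": 0.0035, "rz": 0}
    - {"dx": 0.0026, "dy": -0.0026, "dz": 0.14, "rx": 0.002, "ry": 0.0035, "rz": 0}
    - {"dx": 0.0026, "dy": -0.0026, "dz": 0.19, "rx": 0.002, "ry": 0.0035, "rz": 0}
    - {"dx": 0.0026, "dy": -0.0026, "dz": 0.19, "rx": 0.002, "ry": 0.0035, "rz": 0}
    - {"dx": 0.0026, "dy": -0.0026, "dz": 0.19, "rx": 0.002, "ry": 0.0035, "rz": 0}
    - {"dx": 0.0026, "dy": -0.0026, "dz": 0.19, "rx": 0.002, "ry": 0.0035, "rz": 0}
    - {"dx": 0.0026, "dy": -0.0026, "dz": 0.19, "rx": 0.002, "ry": 0.0035, "rz": 0}

```text
time: 14.4
position: [0.5121, 0.0801, 0.0459]
tcp_rot: [3.141, 0.001, 2.671]
wrist_force: [-0.7, 0.2, 0.7]
finger_gap: 0.0005
gripper_force: 0.0
```

```bash
python3 -c "
from pu import *
go(*[tcp(t,.025,.045) for t in (0,.1,.2,.3,.4,.5,.6,.65,.7)])"
```

```text
t 14.4 p [0.5121 0.0801 0.0459] yaw 153.03 F [-0.7  0.2  0.7] gap 0.0005
d [ 0.0013 -0.0376  0.0023] r [0.0007 0.0016 0.0002]
d [ 0.006  -0.0652  0.0023] r [ 0.0007  0.0016 -0.1271]
d [ 0.0083 -0.0933  0.0023] r [ 0.0006  0.0017 -0.2544]
d [ 0.0074 -0.1215  0.0023] r [ 0.0005  0.0017 -0.3818]
d [ 0.0039 -0.1494  0.0023] r [ 4.000e-04  1.700e-03 -5.091e-01]
d [-0.0024 -0.1771  0.0023] r [ 3.000e-04  1.800e-03 -6.364e-01]
d [-0.0114 -0.2036  0.0023] r [ 2.000e-04  1.800e-03 -7.637e-01]
d [-0.0168 -0.2166  0.0023] r [ 2.000e-04  1.800e-03 -8.274e-01]
d [-0.0231 -0.2294  0.0023] r [ 1.000e-04  1.800e-03 -8.911e-01]
```

>>> play_rows:
  rows:
    - {"dx": 0.0013, "dy": -0.0376, "dz": 0.002, "rx": 0, "ry": 0, "rz": 0}
    - {"dx": 0.006, "dy": -0.065, "dz": 0.002, "rx": 0, "ry": 0, "rz": -0.127}
    - {"dx": 0.0083, "dy": -0.093, "dz": 0.002, "rx": 0, "ry": 0, "rz": -0.254}
    - {"dx": 0.0074, "dy": -0.1215, "dz": 0.002, "rx": 0, "ry": 0, "rz": -0.382}
    - {"dx": 0.004, "dy": -0.149, "dz": 0.002, "rx": 0, "ry": 0, "rz": -0.509}
    - {"dx": -0.0024, "dy": -0.177, "dz": 0.002, "rx": 0, "ry": 0, "rz": -0.636}
    - {"dx": -0.0114, "dy": -0.2036, "dz": 0.002, "rx": 0, "ry": 0, "rz": -0.764}
    - {"dx": -0.017, "dy": -0.2166, "dz": 0.002, "rx": 0, "ry": 0, "rz": -0.827}
    - {"dx": -0.023, "dy": -0.2294, "dz": 0.002, "rx": 0, "ry": 0, "rz": -0.89}
    - {"dx": -0.023, "dy": -0.2294, "dz": 0.002, "rx": 0, "ry": 0, "rz": -0.89}
    - {"dx": -0.023, "dy": -0.2294, "dz": 0.002, "rx": 0, "ry": 0, "rz": -0.89}
    - {"dx": -0.023, "dy": -0.2294, "dz": 0.002, "rx": 0, "ry": 0, "rz": -0.89}

```text
time: 15.9
position: [0.4767, -0.0044, 0.0445]
tcp_rot: [3.138, -0.001, -2.916]
wrist_force: [0.7, 8.3, 2.2]
finger_gap: 0.0004
gripper_force: 4.3
```

```bash
python3 - <<'E'
from pu import *
print(tcp(.7,.025,.045),tcp(.65,.025,.045)); go(tcp(.7,.025,.045))
o=np.zeros((480,800,3),np.uint8)
for i,n in enumerate(("top","side")):
    im,d,c=look(n);P=pts(d,c);h=cv2.cvtColor(im,cv2.COLOR_RGB2HSV)
    X=np.dstack([(P[...,:2]-[.5481,.027])@A,P[...,2]])*1000;ok=(d>0)&(abs(X[...,0])<190)&(abs(X[...,1])<180)
    red=ok&((h[...,0]<8)|(h[...,0]>172))&(h[...,1]>150);ye=ok&(h[...,0]>20)&(h[...,0]<35)&(h[...,1]>120)&(X[...,0]>90)
    ar=ok&(im.min(-1)>170)&(h[...,1]<40)&(abs(X[...,1]+30)<60)&(X[...,0]<30)&(X[...,2]>45)&(X[...,2]<55)
    for nm,m in(("red",red),("yellow",ye),("armroller",ar)):
        if m.any(): print(n,nm,m.sum(),X[m].mean(0).round(1),np.percentile(X[m],[3,97],axis=0).round(1).tolist())
    b=im[120:240,180:280] if n=="top" else im[130:250,215:315]
    o[:,400*i:400*i+400]=cv2.resize(b,(400,480),interpolation=cv2.INTER_CUBIC)
save(o,"f1.png")
E
```

```text
(np.float64(0.4787), np.float64(-0.0059), 0.045, np.float64(193.12820842433277)) (np.float64(0.4788), np.float64(-0.0002), 0.045, np.float64(190.26341944867866))
t 15.9 p [ 0.4767 -0.0044  0.0445] yaw -167.05 F [0.7 8.3 2.2] gap 0.0004
d [-0.0039 -0.0048 -0.0014] r [ 0.0044 -0.0013 -0.004 ]
top yellow 117 [132.2 -31.4  30.1] [[95.2, -40.2, 0.3], [160.5, -24.0, 39.8]]
side red 64 [-71.1 -64.1  66.4] [[-83.1, -123.2, 31.5], [-62.7, -42.2, 140.5]]
side yellow 156 [139.3 -25.3  23.6] [[94.6, -47.0, -2.8], [183.4, 20.7, 39.1]]
side armroller 48 [-13.7 -44.1  50.6] [[-25.7, -55.2, 47.0], [-2.4, -32.6, 53.9]]
```

View pics/f1.png

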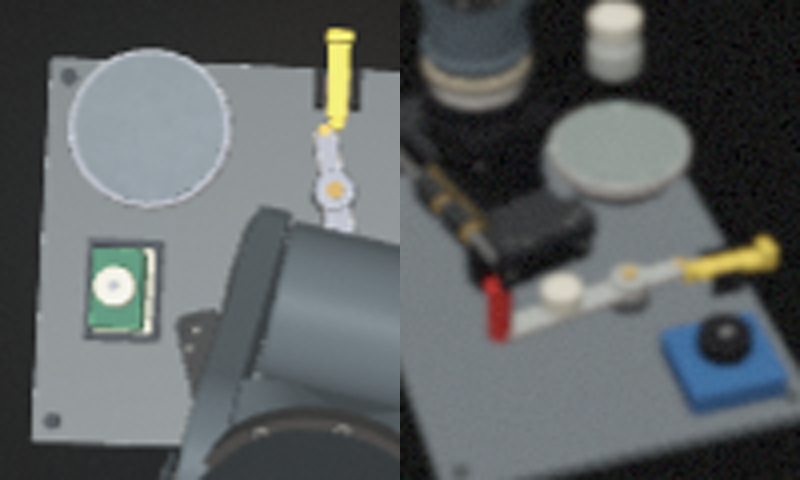

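The post is pushed back: it shows at (497,308) in the side crop. The arm roller gives an angle of about 0.66 rad, the tooth is past the nose and the pawl is home. A slight extra push gives margin.

>>> play_rows:
  rows:
    - {"dx": 0, "dy": -0.005, "dz": 0, "rx": 0, "ry": 0, "rz": -0.02}
    - {"dx": -0.001, "dy": -0.01, "dz": 0, "rx": 0, "ry": 0, "rz": -0.045}
    - {"dx": -0.001, "dy": -0.01, "dz": 0, "rx": 0, "ry": 0, "rz": -0.045}
    - {"dx": -0.001, "dy": -0.01, "dz": 0, "rx": 0, "ry": 0, "rz": -0.045}
    - {"dx": -0.001, "dy": -0.01, "dz": 0, "rx": 0, "ry": 0, "rz": -0.045}
    - {"dx": -0.001, "dy": -0.01, "dz": 0, "rx": 0, "ry": 0, "rz": -0.045}

```text
time: 16.75
position: [0.4766, -0.0078, 0.0444]
tcp_rot: [3.137, -0.003, -2.88]
wrist_force: [-0.6, 9.7, 3.2]
finger_gap: 0.0005
gripper_force: 4.5
```

```bash
python3 - <<'E'
from pu import *
go(tcp(.7,.025,.045))
im,d,c=look("side");P=pts(d,c);h=cv2.cvtColor(im,cv2.COLOR_RGB2HSV)
X=np.dstack([(P[...,:2]-[.5481,.027])@A,P[...,2]])*1000;ok=(d>0)
m=ok&(im.min(-1)>170)&(h[...,1]<40)&(abs(X[...,1]+30)<60)&(abs(X[...,0])<30)&(X[...,2]>45)&(X[...,2]<55)
x=X[m].mean(0);print(x.round(1),"angle",np.arctan2(x[1]+30,x[0]-45)%(2*np.pi)-np.arctan2(.408,-.913))
im,d,c=look("top");P=pts(d,c);h=cv2.cvtColor(im,cv2.COLOR_RGB2HSV);z=np.load("top.npz")
for I in(z["im"],im):
    hh=cv2.cvtColor(I,cv2.COLOR_RGB2HSV);y=(hh[...,0]>20)&(hh[...,0]<35)&(hh[...,1]>120);y[:, :255]=0;y[:,280:]=0;y[:115]=0;y[160:]=0
    print("yellow top row",np.nonzero(y)[0].min(),y.sum())
E
```

```text
t 16.75 p [ 0.4766 -0.0078  0.0444] yaw -165.02 F [-0.6  9.7  3.2] gap 0.0005
d [-0.0063  0.0032 -0.0015] r [ 0.0061 -0.0044  0.0412]
[-14.  -46.9  50.5] angle 0.6993104535315711
yellow top row 127 123
yellow top row 127 118
```

The arm angle is now about 0.70 rad, the pawl is home and the push is steady at about 10 N.

```bash
python3 -c "
from cell import r
print(r.job_done())"
```

```text
the job is handed in; nothing more can be done
None
```

The job is handed in: the green idler is seated flat in the pocket and released, and the arm is held at about 0.70 rad with about 10 N on the post, past the click with the pawl home again.

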